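# Lock the lid of the desk supply case

## Robot

A 6-joint arm with a two-finger parallel gripper is mounted at the origin on the work surface. World frame = base frame: x ahead of the robot, y to its left, z up, the work surface at z = 0. Lengths are in m, angles in rad, forces in N, time in s.
With the tool pointing down it reaches from about 0.3 to 0.825 m from the base axis. Payload 5.4 kg.
Tool frame: the origin (TCP) lies midway between the tips of the shut fingers; the grasp point (between the pads) lies 19 mm behind it; z points along the fingers, y is the line along which they close (so a half turn about z gives the same grasp; the last joint's range is limited). The gripper opens to 92 mm and grips with 3 to 60 N. Pads are 20 mm wide; open, the fingers measure 128 mm over their backs; the gripper's body (75 mm by 189 mm) begins 69 mm behind the grasp point.
Start: joints at [0.963, 0.158, 1.597, -0, 1.386, -0.21], TCP at [0.223, 0.53, 0.215] pointing down, gripper open.
Joint ranges: [-2.91, 2.91], [-0.94, 2.29], [0.18, 2.7], [-1.29, 4.43], [0.17, 2.64], [-3, 3]. Speed limits (rad/s): [2.57, 2.57, 3.14, 3.14, 3.14, 3.14].

## Interface

Orientations are given as a unit quaternion [w, x, y, z].
In Python, from rig import bot gives the robot as it stands.
- The arm moves only by the tool arm_command, never from a script. Its argument "moves" is a list of rows, each a list of 6 numbers: the shift along the tool's x, y, z in mm, then the turn, a rotation vector about the tool's x, y, z in rad. In form: [[x, y, z, rx, ry, rz], ...]. A call has 1 to 12 rows; each row is the pose to reach, as a shift and turn from the pose commanded when the call began, along the tool's axes at that moment; what a row does not reach only later rows make up. A row lasts 1/8 s, in which the tool goes at most 62.5 mm and 10.7 degrees, less where a joint would pass 70% of its speed; a pose out of reach is approached as far as the arm can. A call with a gripper value outside its range is refused whole. "claw" is the opening, from 0 (shut) to 1 (fully open), set as the call begins (left out, the last holds). The fingers move at their own pace and stop on an object; the grip force is fixed at half the most. Time passes only in rows, so rows that repeat a pose let the fingers close. It gives the time, the measured TCP pose, the force, the opening and the grip force at its end, in the units of the state.
- bot.observe(): the state, without advancing time (a new reading comes with each control period).
- bot.camera(name): name is "scene" or "top" or "wrist"; returns a dict with "img" (384x512x3 uint8, blue, green, red), "range_z" (384x512 float32, m along the optical axis (not along the pixel's ray), 0 where there is no reading), "fx", "fy", "cx", "cy" (pixels), "view" (4x4, takes a point from world to camera coordinates). Camera axes: x right, y down, z forward; pixel columns grow to the right and rows downward; lengths in m; the calibration is good to about 2 mm. The wrist camera is an equidistant fisheye: a pixel r from the principal point sees the ray r / f radians off the axis. A picture is of the moment at which its call begins.
- bot.close_job(): hands the job in; it is judged then, once.
The state is a dict: "clock": time; "qpos": joint angles; "joint_vel": joint speeds; "joint_torque": joint torques, N m; "tcp_pos": TCP position; "eef_rot": TCP orientation; "contact_force": force on the tool from outside, world axes, zero at the start; "ft_torque": the same for the moment, N m; "finger_gap": opening from 0.0 (shut) to 1.0 (fully open); "grip_force": force on a finger pad.
Only numpy, scipy, OpenCV 4.12 (cv2) and the standard library are available. Lean on these libraries where they do the work, as an engineer would, in place of code of your own. Each camera call takes 0.05 s, during which the arm holds its last target. There are 200 camera calls.

## Task

The lid of the blue supply case stands ajar: with the gripper's fingers together, set the fingertips in the slot of its orange quarter-turn fastener, press the lid fully shut and, keeping it down, turn the fastener clockwise a full quarter turn to its stop, so that the lid stays locked shut when you let go and move away. Do not grasp or lift anything, do not raise the lid, and leave the other things on the desk where they are.

Things in the scene. Friction and masses are not known exactly. Their poses are not given: they have to be found in the camera images.
- case: blue desk supply case, fixed to the desk: 220 mm (its x) by 300 mm (its y), closed lid's top at z = 86 mm. Origin under the centre of its footprint; x points from the front edge to the hinge side, z up. With the lid shut the fastener's axis is vertical at x = -58, y = 0 mm in this frame, its slot floor at z = 90 mm, the top of its cheeks at z = 106 mm
- hinge (a point): middle of the hinge axis of the grey lid, at x = +110, y = 0, z = 78 mm of the case; the axis runs along the case's y. The lid, 10 mm thick, reaches 222 mm from here to its free front edge
- lid (a joint): lid angle, rad: 0 shut, growing as the front edge rises; starts ajar at 0.11 to 0.21. A sprung hinge with friction raises it again to about 0.11 when let go unlocked. About 5 N straight down on the fastener shuts it against a hard stop; keep it down while turning the fastener. Once locked it stays down by itself, within about 0.02
- fastener (a joint): fastener angle, rad: 0 unlocked (slot along the case's x), 1.571 locked (slot along the case's y, in line with two yellow marks on the lid); grows clockwise seen from above; stops at both ends; starts at 0 to 0.3; turns with 0.06 N m and stays as left. Its tongue goes under a keeper from about 0.9 on: if turned with the lid ajar, the lid cannot shut
- slot (a point): centre of the slot's mouth, on the fastener's axis, level with the cheek tops; x along the slot, z along the axis out of the lid. The fastener is a black disc 76 mm across and 4 mm thick with two orange cheeks 16 mm high; the slot between them is 28 mm wide, 16 mm deep, 68 mm long, open at both ends, its floor flat. Closed fingertips fit with their closing line along the slot
- tape: yellow ring-shaped roll of tape, 84 mm across, 20 mm high, lying flat; origin under its centre. Leave alone
- sharpener: aluminium pencil sharpener 36 x 22 x 14 mm; origin under its centre. Leave alone
- eraser: white and blue eraser 50 x 22 x 13 mm; origin under its centre. Leave alone
- pencil_cup: green cup 76 mm across, 95 mm high, with pencils up to 175 mm high; origin under its centre. Leave alone
- stapler: red and black stapler 130 x 34 x 45 mm, long along its x; origin under its centre. Leave alone
- glue: small white glue bottle with an orange cap, 36 mm across, 90 mm high; origin under its centre. Leave alone

How it is judged:
On the way, in this order (a step that is already met when the one before it is completed fails the run):
1. the closed fingertips stand in the slot and press the lid shut, before the fastener is turned (value of joint lid below 0.035 rad and value of joint fastener below 0.7 rad and contact force between the fingers and lid above 1 N and horizontal distance between the grasp point and slot below 0.035 m and z of the grasp point in the frame of slot below 0.016 m), for 0.1 s.
2. the fastener is turned to its stop by the fingertips in the slot, with the lid shut (value of joint lid below 0.035 rad and value of joint fastener above 1.43 rad and horizontal distance between the grasp point and slot below 0.035 m and z of the grasp point in the frame of slot below 0.016 m), for 0.1 s.
At the end, for the whole second after the job is handed in: the lid stays shut (within 0.035 rad, under 8 mm at its front edge) held by the cam alone, and the fastener stands at least 1.43 rad round (locked stop at 1.571), both at rest (value of joint lid below 0.035 rad and value of joint fastener above 1.43 rad and velocity of joint lid between -0.02 and 0.02 rad/s and velocity of joint fastener between -0.02 and 0.02 rad/s); the robot touches nothing.
It fails at once if the lid is raised (above 0.3 rad) (value of joint lid above 0.3 rad).
It fails at once if something on the desk is moved by more than 20 mm or lifted (distance of any of tape, sharpener, eraser, pencil_cup, stapler, glue from where it was at the start of the episode above 0.02 m).
It also fails if it takes over 40 s, if anything falls off the work surface, if the arm or the gripper's body presses on something with over 40 N, if the wrist force passes 120 N, or if a joint passes its speed limit or range.

## Working session

There is one attempt and no reset: what is moved stays moved. The work goes in short steps, Python scripts to look and compute and a tool call to move; the robot and the scene stay as the last step left them, time stands still between calls to the robot, and variables do not carry over. Pictures are saved under pics/ and viewed, at most 10 in all, crops included, and the job is handed in when it is done.

Besides the shell and the picture viewer there is one more tool, called after "Emit:" as name(argument=value, ...) on one line, values as JSON. arm_command: Moves the arm, as the interface text tells. Its arguments: {"type":"object","properties":{"moves":{"type":"array"},"claw":{"type":"number"}},"required":["moves"]}

```bash
mkdir -p pics; ls
python3 - <<'E'
from rig import bot
import cv2,numpy as np
s=bot.observe();print({k:np.round(v,3) for k,v in s.items()})
for n in("top","scene"):
    c=bot.camera(n);cv2.imwrite(f"pics/{n}0.png",c["img"]);np.savez(f"{n}0.npz",**c);print(n,c["fx"],c["cx"],c["cy"],np.round(c["view"],3).tolist())
E
```

```text
pics
{'clock': np.float64(0.0), 'qpos': array([ 0.963,  0.159,  1.598, -0.   ,  1.386, -0.21 ]), 'joint_vel': array([-0.   ,  0.   ,  0.002, -0.   ,  0.001,  0.   ]), 'joint_torque': array([-0.0000e+00, -3.8557e+01, -3.2211e+01,  7.0000e-02,  3.8000e-02,
       -0.0000e+00]), 'tcp_pos': array([0.222, 0.53 , 0.214]), 'eef_rot': array([-0.   ,  0.198,  0.98 , -0.001]), 'contact_force': array([-0.136,  0.86 , -0.613]), 'ft_torque': array([-0.014,  0.013,  0.085]), 'grip_force': np.float64(0.0), 'finger_gap': np.float64(1.001)}
top 422.2876370793645 261.8236953019326 194.07190724091464 [[-0.006, -1.0, -0.0, 0.055], [-0.984, 0.006, -0.18, 0.6], [0.18, -0.001, -0.984, 0.867], [0.0, 0.0, 0.0, 1.0]]
scene 391.2721116639348 254.48007176018064 193.3219790420238 [[0.976, -0.218, -0.009, -0.534], [-0.148, -0.63, -0.762, 0.184], [0.161, 0.745, -0.647, 0.837], [0.0, 0.0, 0.0, 1.0]]
```

View pics/top0.png

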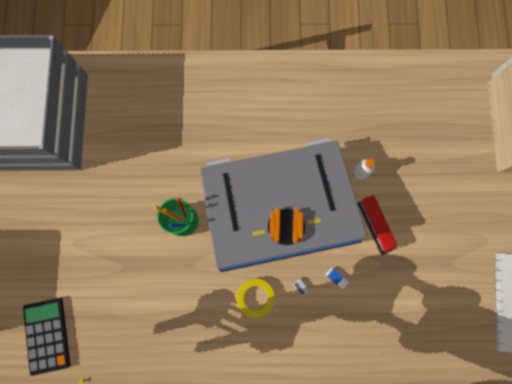

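View pics/scene0.png

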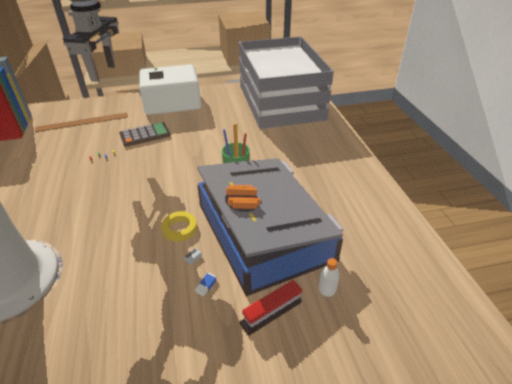

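The top view shows the case lid with its hinge on the far (+x) side. The fastener is at about (287,226) with its slot nearly along x, and the yellow marks are at (258,233) and (315,221). The scene view agrees and shows the lid ajar. Next I'll measure from the depth.

```bash
cat > m.py <<'E'
import cv2,numpy as np
def pts(c,m):
    v,u=np.nonzero(m&(c["range_z"]>0)); z=c["range_z"][v,u]
    P=np.c_[(u-c["cx"])/c["fx"]*z,(v-c["cy"])/c["fy"]*z,z]
    V=c["view"]; return (P-V[:3,3])@V[:3,:3]
def measure(c,roi):
    h=cv2.cvtColor(c["img"],cv2.COLOR_BGR2HSV); H,S,Vv=[h[...,i].astype(int) for i in range(3)]
    R=np.zeros(H.shape,bool); x0,x1,y0,y1=roi; R[y0:y1,x0:x1]=1
    orange=R&(H>4)&(H<19)&(S>190)&(Vv>120); yel=R&(H>20)&(H<32)&(S>130)
    lid=R&(S<60)&(Vv>70)&(Vv<150)
    return pts(c,lid),pts(c,orange),pts(c,yel),orange,yel
E
python3 - <<'E'
from m import *
for n,roi in(("top",(205,360,145,268)),("scene",(200,335,160,265))):
    c=dict(np.load(n+"0.npz")); L,O,Y,om,ym=measure(c,roi)
    for _ in range(6):
        m=L.mean(0);w=np.linalg.svd(L-m,full_matrices=False)[2][2];w*=np.sign(w[2]);d=(L-m)@w;L=L[abs(d)<max(.004,0.5*d.std())]
    print(n,len(L),"normal",w.round(4),"tilt",np.arccos(w[2]).round(4),"az of up-normal tilt",np.arctan2(w[1],w[0]).round(3),"z range",np.percentile(L[:,2],[1,99]).round(3), 'resid',d.std().round(4))
    hO=(O-m)@w; print("orange h pct",np.percentile(hO,[5,25,50,75,95]).round(4),len(O))
    T=O[(hO>.014)&(hO<.025)]
    k,lab,ctr=cv2.kmeans(T.astype(np.float32),2,None,(3,50,1e-6),5,0)
    lab=lab.ravel(); print("cheeks",ctr.round(4).tolist(),np.bincount(lab))
    for i in(0,1):
        q=T[lab==i,:2].astype(np.float32); r=cv2.minAreaRect(q*1000); print(r)
    print("all",cv2.minAreaRect((T[:,:2]*1000).astype(np.float32)))
    k,lab,ctr=cv2.kmeans(Y.astype(np.float32),2,None,(3,50,1e-6),5,0);print("yellow",ctr.round(4).tolist(),np.bincount(lab.ravel()))
E
```

```text
top 12491 normal [0.1821 0.0344 0.9827] tilt 0.1864 az of up-normal tilt 0.186 z range [0.084 0.126] resid 0.0014
orange h pct [0.0133 0.0186 0.0198 0.0208 0.0222] 559
cheeks [[0.5214999914169312, -0.017400000244379044, 0.1362999975681305], [0.5239999890327454, 0.027000000700354576, 0.13429999351501465]] [279 250]
((522.4126586914062, -17.79863929748535), (17.766704559326172, 65.68513488769531), 87.7206039428711)
((524.5155029296875, 27.778762817382812), (17.38180160522461, 64.8918685913086), 86.63756561279297)
all ((523.3001708984375, 4.815496444702148), (63.02565002441406, 65.6829605102539), 87.7609634399414)
yellow [[0.5109999775886536, 0.059700001031160355, 0.11640000343322754], [0.5335000157356262, -0.05220000073313713, 0.11659999936819077]] [36 38]
scene 5987 normal [0.1789 0.0358 0.9832] tilt 0.1835 az of up-normal tilt 0.197 z range [0.086 0.126] resid 0.001
orange h pct [-0.009  -0.0073  0.0195  0.0204  0.0217] 11
cheeks [[0.5227000117301941, -0.01889999955892563, 0.13809999823570251], [0.4984000027179718, -0.020899999886751175, 0.14139999449253082]] [5 1]
((525.78759765625, -22.049985885620117), (4.7902398109436035, 25.03797149658203), 50.4898796081543)
((498.3507080078125, -20.865320205688477), (0.0, 0.0), 0.0)
all ((518.6497802734375, -19.282676696777344), (10.652277946472168, 39.303436279296875), 79.29374694824219)
yellow [[0.5324000120162964, -0.05220000073313713, 0.11789999902248383], [0.5083000063896179, 0.06599999964237213, 0.11789999902248383]] [18  4]
```

Emit:
arm_command(moves=[[-30,-23,-30,0,0,0.1],[-75,-57,-35,0,0,0.22],[-120,-91,-35,0,0,0.35],[-165,-125,-35,0,0,0.48],[-210,-160,-35,0,0,0.6],[-255,-194,-35,0,0,0.73],[-300,-228,-35,0,0,0.85],[-345,-262,-35,0,0,0.97],[-390,-297,-35,0,0,1.1],[-435,-331,-25,0,0,1.22],[-465,-355,-15,0,0,1.22],[-481,-366,-10,0,0,1.22]], claw=0)

```text
clock: 1.6
tcp_pos: [0.5244, 0.0049, 0.2235]
eef_rot: [-0.001, 0.724, 0.69, -0.001]
contact_force: [-0.7, 0.5, 0.1]
finger_gap: 0.003
grip_force: 0.0
```

```bash
cat >> m.py <<'E'
from scipy.spatial.transform import Rotation as Ro
def tool(s):
    R=Ro.from_quat(np.roll(s["eef_rot"],-1)).as_matrix(); return s["tcp_pos"],R
E
python3 - <<'E'
from m import *
from rig import bot
c=bot.camera("wrist");cv2.imwrite("pics/w1.png",c["img"]);np.savez("w1.npz",**c)
s=bot.observe();p,R=tool(s)
print(s["clock"],p.round(4),"gap",s["finger_gap"],"y az",np.arctan2(R[1,1],R[0,1]).round(3),"z",R[:,2].round(4),s["contact_force"].round(2),s["qpos"].round(3))
T=np.array([.5228,.005,.16]); print("to hover above slot, mm:",((T-p)@R*1000).round(1))
E
```

```text
1.65 [0.525  0.0039 0.2231] gap 0.003323390325654028 y az -0.049 z [-1.6e-03 -4.0e-04 -1.0e+00] [-0.66 -1.72 -0.25] [-2.220e-01  2.400e-02  1.724e+00 -1.000e-03  1.395e+00 -1.730e-01]
to hover above slot, mm: [ 1.  -2.2 63.1]
```

View pics/w1.png

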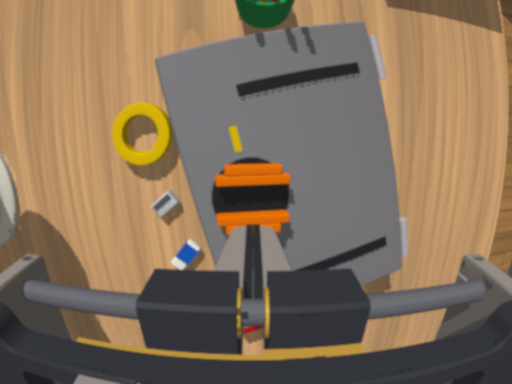

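The wrist view shows the slot (black, about (252,197)) between the orange cheeks, in line with the shut fingers at (252,235). I'll check its position with the fisheye rays.

Run:
```python
from m import *
c=dict(np.load("w1.npz")); h=cv2.cvtColor(c["img"],cv2.COLOR_BGR2HSV).astype(int)
m=(h[...,0]>4)&(h[...,0]<19)&(h[...,1]>190)&(c["range_z"]>0); m[:150]=0;m[245:]=0;m[:,:200]=0;m[:,300:]=0
v,u=np.nonzero(m);z=c["range_z"][v,u];x=u-c["cx"];y=v-c["cy"];r=np.hypot(x,y)
k=np.tan(r/c["fx"])/r*z;V=c["view"];P=(np.c_[x*k,y*k,z]-V[:3,3])@V[:3,:3]
w=np.array([.1805,.035,.983]);hh=(P-np.array([.5228,.005,.1355]))@w;print(np.percentile(hh,[5,25,50,75,95]).round(4))
T=P[abs(hh-np.percentile(hh,80))<.003];A=T[T[:,1]>.005];B=T[T[:,1]<.005]
for q in(A,B):print(q.mean(0).round(4),cv2.minAreaRect((q[:,:2]*1000).astype(np.float32)),len(q))
```

```text
[-0.0131 -0.0001  0.0009  0.0015  0.0021]
[0.5259 0.0261 0.1352] ((526.8255615234375, 26.327163696289062), (18.39803695678711, 65.46015167236328), 87.0003890991211) 1309
[ 0.5253 -0.0157  0.1369] ((524.748046875, -18.90281867980957), (17.189456939697266, 65.7179183959961), 86.9709701538086) 804
```

Emit:
arm_command(moves=[[0,0,20,0,0,0],[0,0,45,0,0,0],[0,0,65,0,0,0],[0,0,78,0,0,0],[0,0,85,0,0,0],[0,0,92,0,0,0],[0,0,97,0,0,0],[0,0,97,0,0,0]])

```text
clock: 2.65
tcp_pos: [0.5243, 0.0063, 0.1275]
eef_rot: [-0.0, 0.724, 0.69, -0.0]
contact_force: [0.6, -0.9, 0.5]
finger_gap: 0.006
grip_force: 0.0
```

Run:
```python
from m import *
from rig import bot
c=bot.camera("wrist");cv2.imwrite("pics/w2.png",c["img"])
s=bot.observe();p,R=tool(s)
print(s["clock"],p.round(4),s["contact_force"].round(2),s["ft_torque"].round(3))
```

```text
2.7 [0.5245 0.0063 0.1278] [ 0.67  0.06 -0.7 ] [-0.116  0.129 -0.008]
```

View pics/w2.png

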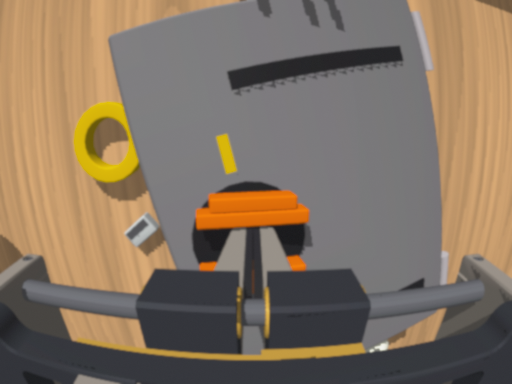

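The fingers are between the cheeks (they vanish behind the upper cheek at about (252,228)) with no side force. Next I press down.

Emit:
arm_command(moves=[[-1,-1,5,0,0,0],[-1,-2,11,0,0,0],[-2,-4,18,0,0,0],[-2,-6,25,0,0,0],[-3,-7,31,0,0,0],[-3,-8,36,0,0,0],[-3,-8,39,0,0,0],[-3,-8,39,0,0,0]])

```text
clock: 3.7
tcp_pos: [0.5168, 0.0036, 0.0902]
eef_rot: [0.0, 0.723, 0.69, 0.0]
contact_force: [-2.9, 0.9, 13.5]
finger_gap: 0.003
grip_force: 6.8
```

```bash
cat > look.py <<'E'
from m import *
from rig import bot
import sys
for i in range(3):
    c=bot.camera("top"); s=bot.observe();p,R=tool(s)
    print(s["clock"],p.round(4),s["contact_force"].round(2),s["ft_torque"].round(3),"yaz",np.arctan2(R[1,1],R[0,1]).round(3))
c=bot.camera("wrist");cv2.imwrite(sys.argv[1],c["img"]);c=bot.camera("top");cv2.imwrite(sys.argv[1].replace("w","t"),c["img"])
h=cv2.cvtColor(c["img"],cv2.COLOR_BGR2HSV).astype(int);m=(h[...,1]<60)&(h[...,2]>70)&(h[...,2]<150)
m[:145]=0;m[200:]=0;m[:,:250]=0;m[:,315:]=0
L=pts(c,m);
for _ in range(6):
    o=L.mean(0);w=np.linalg.svd(L-o,full_matrices=False)[2][2];w*=np.sign(w[2]);d=(L-o)@w;L=L[abs(d)<max(.003,.5*d.std())]
print("lid tilt",(w@[.981,.194,0]).round(3),len(L),L[:,2].min().round(3),L[:,2].max().round(3))
E
python3 look.py pics/w3.png
```

```text
3.75 [0.5168 0.0036 0.0902] [-2.38  1.76 13.17] [ 0.217  0.473 -0.052] yaz -0.047
3.8 [0.5168 0.0036 0.0902] [-2.71  1.15 13.56] [ 0.164  0.491 -0.007] yaz -0.047
3.85 [0.5168 0.0036 0.0902] [-1.84  1.2  13.83] [ 0.16   0.476 -0.029] yaz -0.047
lid tilt 0.947 370 0.08 0.452
```

The lid is shut: z = 90 mm as expected, with 13.5 N down. Now I turn clockwise, which is positive about tool z.

Emit:
arm_command(moves=[[0,0,0,0,0,0.1],[0,0,0,0,0,0.2],[0,0,0,0,0,0.3],[0,0,0,0,0,0.4],[0,0,0,0,0,0.5],[0,0,0,0,0,0.6],[0,0,0,0,0,0.7],[0,0,0,0,0,0.8],[0,0,0,0,0,0.8]])

```text
clock: 5.08
tcp_pos: [0.5176, 0.0032, 0.0903]
eef_rot: [0.001, 0.935, 0.354, 0.001]
contact_force: [0.1, 0.6, 10.2]
finger_gap: 0.008
grip_force: 5.9
```

```bash
python3 look.py pics/w4.png
```

```text
5.125 [0.5175 0.0032 0.0902] [ 0.13 -0.68 11.33] [-0.105  0.045 -0.044] yaz -0.847
5.175 [0.5176 0.0032 0.0903] [-1.46 -0.2  10.86] [-0.004  0.01   0.055] yaz -0.847
5.225 [0.5176 0.0032 0.0902] [ 0.11  0.45 10.15] [-0.023  0.038 -0.038] yaz -0.847
lid tilt 0.945 381 0.08 0.453
```

View pics/w4.png

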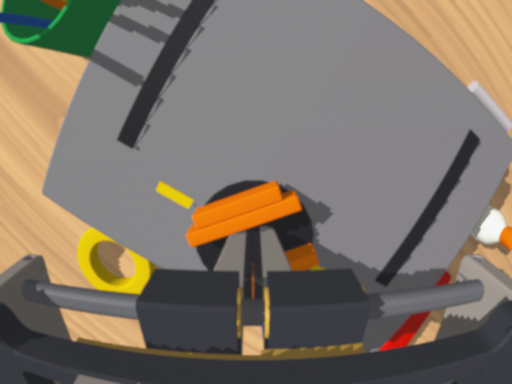

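The cheek (from (190,238) to (300,200)) is turning with the fingers and trails them by about 0.3 rad, which is the expected play. I continue to the stop.

Emit:
arm_command(moves=[[0,0,0,0,0,0.1],[0,0,0,0,0,0.2],[0,0,0,0,0,0.3],[0,0,0,0,0,0.4],[0,0,0,0,0,0.5],[0,0,0,0,0,0.6],[0,0,0,0,0,0.7],[0,0,0,0,0,0.77],[0,0,0,0,0,0.84],[0,0,0,0,0,0.9],[0,0,0,0,0,0.9]])

```text
clock: 6.7
tcp_pos: [0.5178, 0.003, 0.0903]
eef_rot: [0.001, 0.996, -0.088, 0.002]
contact_force: [0.9, -0.7, 9.5]
finger_gap: 0.007
grip_force: 5.8
```

```bash
python3 look.py pics/w5.png
```

```text
6.75 [0.5178 0.003  0.0903] [ 1.83 -1.03 10.79] [-0.107 -0.129  0.004] yaz -1.747
6.8 [0.5178 0.003  0.0903] [ 0.69 -1.16 10.17] [-0.099 -0.112 -0.05 ] yaz -1.747
6.85 [0.5178 0.003  0.0903] [ 1.69 -0.39 10.05] [-0.1   -0.068 -0.022] yaz -1.747
lid tilt 0.945 378 0.08 0.452
```

View pics/w5.png

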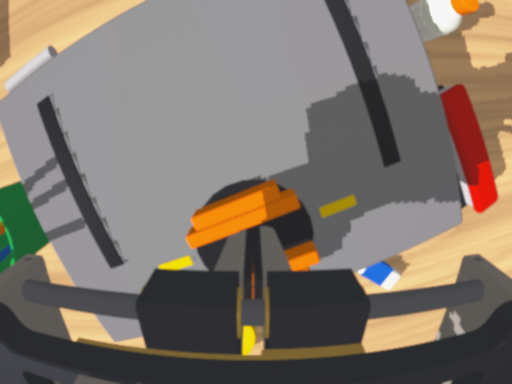

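The cheek edge now runs about parallel to the line of yellow marks ((175,263) to (338,205)), but no stop torque shows yet. I turn on gently until the stop is felt.

Emit:
arm_command(moves=[[0,0,0,0,0,0.05],[0,0,0,0,0,0.08],[0,0,0,0,0,0.1],[0,0,0,0,0,0.1]])

```text
clock: 7.45
tcp_pos: [0.5174, 0.0032, 0.0903]
eef_rot: [0.0, 0.991, -0.137, 0.001]
contact_force: [0.2, 1.1, 10.4]
finger_gap: 0.005
grip_force: 9.3
```

```bash
python3 look.py pics/w6.png
```

```text
7.5 [0.5174 0.0032 0.0902] [-6.500e-01 -1.000e-02  1.086e+01] [0.011 0.175 0.146] yaz -1.846
7.55 [0.5174 0.0032 0.0902] [-0.06  0.63 11.43] [0.06  0.15  0.126] yaz -1.846
7.6 [0.5174 0.0032 0.0902] [-0.42  0.69 10.96] [0.013 0.167 0.132] yaz -1.846
lid tilt 0.945 383 0.081 0.453
```

Emit:
arm_command(moves=[[0,0,0,0,0,0.03],[0,0,0,0,0,0.06],[0,0,0,0,0,0.06]])

```text
clock: 8.07
tcp_pos: [0.5174, 0.0032, 0.0902]
eef_rot: [0.0, 0.986, -0.167, 0.001]
contact_force: [0.0, 0.0, 11.4]
finger_gap: 0.003
grip_force: 14.5
```

```bash
python3 look.py pics/w7.png
```

```text
8.125 [0.5174 0.0032 0.0903] [-0.33  0.47 11.71] [0.039 0.182 0.304] yaz -1.906
8.175 [0.5173 0.0032 0.0902] [-0.62  0.22 10.83] [0.088 0.158 0.295] yaz -1.906
8.225 [0.5173 0.0032 0.0902] [-0.13 -0.44 11.67] [0.038 0.193 0.29 ] yaz -1.906
lid tilt 0.944 382 0.079 0.454
```

View pics/w7.png

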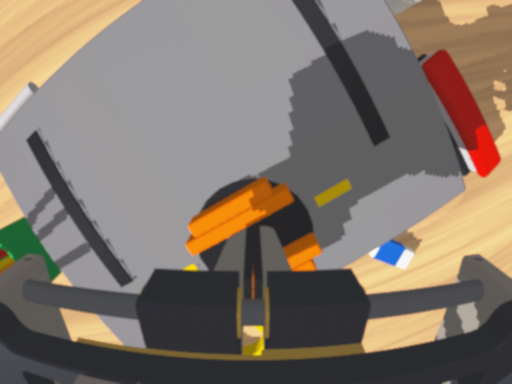

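The torque has risen to 0.3 N m and the cheeks are in line with the yellow marks, so the fastener is at its stop. I ease the turn back to mid-play, then lift straight out.

Emit:
arm_command(moves=[[0,0,0,0,0,-0.1],[0,0,0,0,0,-0.25],[0,0,0,0,0,-0.35],[0,0,-5,0,0,-0.4],[0,0,-12,0,0,-0.4],[0,0,-25,0,0,-0.4],[0,0,-50,0,0,-0.4],[0,0,-90,0,0,-0.4],[0,0,-130,0,0,-0.4],[0,0,-150,0,0,-0.4],[0,0,-150,0,0,-0.4]])

```text
clock: 9.7
tcp_pos: [0.5171, 0.0035, 0.2406]
eef_rot: [0.001, 0.999, 0.032, 0.002]
contact_force: [0.1, 0.2, -0.2]
finger_gap: 0.007
grip_force: 0.0
```

Run:
```python
from m import *
from rig import bot
s=bot.observe();print(s["clock"],s["tcp_pos"].round(3),s["contact_force"].round(2))
c=bot.camera("wrist");cv2.imwrite("pics/w8.png",c["img"])
h=cv2.cvtColor(c["img"],cv2.COLOR_BGR2HSV).astype(int);H,S,Z=h[...,0],h[...,1],h[...,2]
v,u=np.indices(H.shape);z=c["range_z"];x=u-c["cx"];y=v-c["cy"];r=np.hypot(x,y)+1e-9
k=np.tan(np.minimum(r/c["fx"],1.4))/r*z;V=c["view"];P=(np.stack([x*k,y*k,z],-1)-V[:3,3])@V[:3,:3]
C=np.array([.517,.003]);dist=np.hypot(*(P[...,:2]-C).transpose(2,0,1))
ok=(z>0)&(v<255)
L=P[ok&(dist<.12)&(dist>.045)&(P[...,2]>.06)&(P[...,2]<.12)&(S<60)]
for _ in range(5):
    o=L.mean(0);w=np.linalg.svd(L-o,full_matrices=False)[2][2];w*=np.sign(w[2]);d=(L-o)@w;L=L[abs(d)<.003]
print("lid angle",(w@[.981,.194,0]).round(4),"z",L[:,2].mean().round(4))
O=P[ok&(dist<.05)&(H>4)&(H<19)&(S>190)&(P[...,2]>.102)]
for q in cv2.kmeans(O.astype(np.float32),2,None,(3,50,1e-6),5,0)[1:2]:
    for i in(0,1):print(cv2.minAreaRect((O[q.ravel()==i,:2]*1000).astype(np.float32)),O[q.ravel()==i].mean(0).round(4))
```

```text
9.7 [0.517 0.003 0.241] [ 0.11  0.2  -0.16]
lid angle 0.0187 z 0.0883
((497.4745178222656, -4.339282989501953), (17.50445556640625, 66.36041259765625), 15.129246711730957) [ 0.4989 -0.0041  0.1087]
((541.5565185546875, 7.4136962890625), (18.470090866088867, 66.5046157836914), 14.960590362548828) [0.5413 0.0072 0.1081]
```

View pics/w8.png

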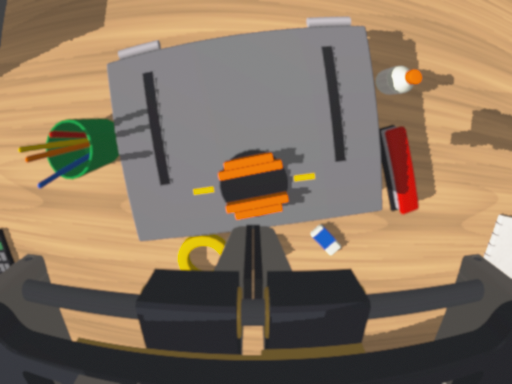

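The lid is locked down (angle about 0.019) and the neighbours look undisturbed. The cheeks look slightly short of the line of yellow marks ((203,190) to (304,177)), so I'll compare the angles directly.

Run:
```python
from m import *
from rig import bot
A=[]
for n in range(3):
    c=bot.camera("wrist");h=cv2.cvtColor(c["img"],cv2.COLOR_BGR2HSV).astype(int);H,S,Z=h[...,0],h[...,1],h[...,2]
    v,u=np.indices(H.shape);z=c["range_z"];x=u-c["cx"];y=v-c["cy"];r=np.hypot(x,y)+1e-9
    k=np.tan(np.minimum(r/c["fx"],1.4))/r*z;V=c["view"];P=(np.stack([x*k,y*k,z],-1)-V[:3,3])@V[:3,:3]
    dist=np.hypot(*(P[...,:2]-[.518,.002]).transpose(2,0,1));ok=(z>0)&(v<225)
    def two(m):
        Q=P[ok&m].astype(np.float32);l=cv2.kmeans(Q,2,None,(3,50,1e-6),5,0)[1].ravel();return [np.array(cv2.minAreaRect(Q[l==i,:2]*1000)[0]) for i in(0,1)],len(Q)
    (a,b),ny=two((H>20)&(H<32)&(S>130)&(dist<.1)&(P[...,2]>.07));(e,f),no=two((H>4)&(H<19)&(S>190)&(dist<.05)&(P[...,2]>.102))
    d=a-b;d*=np.sign(d[1]);g=f-e;g*=np.sign(g[0])
    print("yaw from marks",np.arctan2(-d[0],d[1]).round(3),np.hypot(*d).round(1),"cheek normal az",np.arctan2(g[1],g[0]).round(3),np.hypot(*g).round(1),"mid",(a+b)/2,(e+f)/2)
c=bot.camera("top");L,O,Y,om,ym=measure(c,(205,360,145,268))
l=cv2.kmeans(Y.astype(np.float32),2,None,(3,50,1e-6),5,0)[2];print("top yellow",l.round(4).tolist())
u=c["img"]  # case yaw from hinge-side lid edge not needed
```

```text
yaw from marks 0.198 114.0 cheek normal az 0.266 45.5 mid [518.58526611   1.81180191] [519.42115784   1.75956345]
yaw from marks 0.2 114.0 cheek normal az 0.264 45.6 mid [518.56307983   1.83501053] [519.44544983   1.58927727]
yaw from marks 0.199 114.4 cheek normal az 0.264 45.5 mid [518.49920654   1.58878899] [519.38885498   1.61784172]
top yellow [[0.48660001158714294, 0.052799999713897705, 0.3398999869823456], [0.5059999823570251, 0.05400000140070915, 0.0877000018954277]]
```

The fastener stands at about 1.51 rad (limit 1.43) and the lid is down at about 0.02 rad. The arm is clear of everything, so I hand in.

```bash
python3 -c "
from rig import bot
print(bot.close_job())"
```

```text
the job is handed in; nothing more can be done
None
```

I pressed the lid shut, turned the fastener to its stop and handed the job in (no verdict was returned): the lid holds at about 0.02 rad, the fastener settled back to about 1.51 rad on release (1.43 needed), and the arm is clear of everything.

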